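Take the retaining cap off a food processor's slicing disc

ROBOT

A 6-joint arm with a two-finger parallel gripper is mounted at the origin on a cart in front of the work surface, level with it; the furniture and walls round the work are solid. World frame = base frame: x ahead of the robot, y to its left, z up, the work surface at z = 0. Lengths are in m, angles in rad, forces in N, time in s.
With the tool pointing down it reaches from about 0.35 to 0.875 m from the base axis. Payload 4.2 kg.
Tool frame: the origin (TCP) lies on the centre line of the jaws, within the pads' length; the fingertips stand 25 mm ahead of it and the grasp point (between the pads) lies 6 mm ahead of it; z points along the fingers, y is the line along which they close (so a half turn about z gives the same grasp; the last joint's range is limited). The gripper opens to 85 mm and grips with 20 to 120 N. Pads are 22 mm wide; open, the fingers measure 114 mm over their backs; the gripper's body (76 mm by 85 mm) begins 54 mm behind the grasp point. The pads swing forward as they close: fully open they stand 13 mm farther back than shut.
Start: joints at [1.374, 0.385, 0.008, 0, -1.194, -0.259], TCP at [0.275, 0.561, 0.256] pointing down, gripper open.
Joint ranges: [-3.14, 3.14], [-1.21, 2.06], [-1.07, 1.41], [-3.16, 2.05], [-2.99, -0.16], [-3.1, 3.1]. Speed limits (rad/s): [2.79, 2.79, 3.14, 3.14, 3.14, 3.14].

INTERFACE

Orientations are given as a unit quaternion [w, x, y, z].
In Python, from cell import state, read_camera, sign_off gives the robot as it stands. The module is installed in compiled form; this text tells all that it offers.
- The arm moves only by the tool move_arm, never from a script. Its argument "increments" is text: rows parted by semicolons, each of 5 numbers parted by spaces: the finger opening in cm, from 0 to 8.54, then the shift along the world's x, y, z in cm, then the turn about the world's z in degrees. A call has 1 to 8 rows; each row shifts and turns the commanded pose from where the row before left it; what a row does not reach is not made up. A row lasts 1/10 s, in which the tool goes at most 50 mm and 8.59 degrees, less where a joint would pass 70% of its speed; a pose out of reach is approached as far as the arm can. A call with a gripper value outside its range is refused whole. The fingers move at their own pace and stop on an object; the grip force is fixed at half the most. Time passes only in rows, so rows that do not move let the fingers close. It gives the time, the measured TCP pose, the force, the opening and the grip force at its end, in the units of the state.
- state(): the state, without advancing time (a new reading comes with each control period).
- read_camera(name): name is "scene" or "top"; returns a dict with "color" (420x560x3 uint8, red, green, blue), "K" (3x3 intrinsics, pixels), "extrinsics" (4x4, takes a point from world to camera coordinates). Camera axes: x right, y up, looking along -z (the intrinsics and any distortion apply to the point x, -y, -z); pixel columns grow to the right and rows downward; lengths in m; the calibration is good to about 2 mm. A picture is of the moment at which its call begins. There is no depth.
- sign_off(): hands the job in; it is judged then, once.
The state is a dict: "t": time; "joints": joint angles; "dq": joint speeds; "effort": joint torques, N m; "eef_pos": TCP position; "ee_rot": TCP orientation; "force": force on the tool from outside, world axes, zero at the start; "ft_torque": the same for the moment, N m; "grip_width": finger opening in m; "gripper_force": force on a finger pad.
Only numpy, scipy, OpenCV 4.12 (cv2) and the standard library are available. Lean on these libraries where they do the work, as an engineer would, in place of code of your own. Each camera call takes 0.05 s, during which the arm holds its last target. There are 200 camera calls.

TASK

The slicing disc of the food processor is to come off for washing: first turn the speed dial back to the red off mark, then unscrew the round black cap that clamps the disc and lift it straight off the spindle. Nobody remembers whether this cap has a right-hand or a left-hand thread, so feel which way it gives. Leave the onion, the lemon and the food tub alone, and finish while still holding the cap upright, about a hand's breadth above the spindle.

Things in the scene. Friction and masses are not known exactly. Their poses are not given: they have to be found in the camera images.
- machine: Motor unit of a food processor, fixed to the worktop. White plinth 188 (x) x 345 (y) x 46 mm high; on its -y half a white motor block 176 x 122 mm, flat top 136 mm high, with the speed dial; on its +y half a grey seat with a steel slicing disc 154 mm across, top 66 mm high, clamped by the black cap. Origin on the worktop under the plinth; x away from the user, y towards the disc, z up.
- spindle (a point): Point on the spindle's axis at the top of the disc hub (machine x 0, y +85, z 72 mm), axes as the machine's. The tightened cap's underside stands exactly here. Hub 60 mm across; the spindle with its thread, 43 mm across, stands 19 mm up inside the cap. Thread hand is hidden and drawn anew each time: right-hand (loosens counter-clockwise seen from above) or left-hand (clockwise), equally likely.
- cap: Loose black retaining cap, 120 g, 54 mm high. Origin at the centre of its open underside, z up its axis, x along the white line on its top, at the start along the machine's x. Wrong way: hard stop after 3 to 5 degrees. Right way: turns freely, rising 24 mm a turn, lets go at about 52 degrees, next stop at about 82: turn 66, then lift straight.
- cap_grip (a point): On the cap's axis, 42 mm above its underside, axes as the cap's: middle of its round fluted grip, 38 mm across, from 25 to 54 mm above the underside, pinched from above across the diameter at any yaw. Below the grip is the cap's skirt, 56 mm across and 25 mm high.
- dial (a joint): Speed dial on the motor block, vertical axis, no clicks, turns from -0.6 to 2.6 rad and stays where it is left (friction 0.04 N m). 0 = white pointer at the red off mark, which lies beyond the dial, on the machine's +x side. Grows clockwise seen from above, along the growing white dots (speeds); negative is the pulse side (small black dot).
- dial_grip (a point): On the dial's axis (machine x -20, y -95 mm), 155 mm above the worktop: middle of its grip, a bar 42 mm long, 11 mm wide, from 145 to 162 mm above the worktop, on a disc 45 mm across (137 to 146 mm). Turns with the dial: x along the bar towards the white pointer, z up.
- onion: Red onion, about 78 mm across, 84 mm high, beside the disc; leave alone. Origin at its underside.
- lemon: Yellow lemon, 78 x 55 x 56 mm, beside the onion; leave alone. Origin at its underside.
- food_tub: Clear food tub with a green lid, 94 x 134 x 51 mm, beside the motor block; leave alone. Origin at the centre of its underside.
Things that resemble listed ones, but are neither listed nor needed, are in the scene too. There is more than one size of the cap; the one meant has the size given above.

How it is judged:
On the way, in this order (a step that is already met when the one before it is completed fails the run):
1. the dial's pointer stands at the red off mark, within 0.12 rad (value of joint dial between -0.12 and 0.12 rad), for 0.2 s.
2. the cap is turned more than 35 degrees on its thread, still down on the spindle (angle between the x axis of cap and the x axis of machine, either way round above 0.6 rad and z of cap in the frame of spindle below 0.012 m and horizontal distance between cap and spindle below 0.006 m), for 0.05 s.
At the end, for the whole second after the job is handed in: The fingers hold the cap at rest, upright within 17 degrees, its underside 50 to 200 mm above the hub and within 80 mm sideways of the spindle's axis, touching nothing of the machine; the dial is still within 0.12 rad of the off mark (all of step 1 and contact force between the fingers and cap above 1 N and z of cap in the frame of spindle between 0.05 and 0.2 m and horizontal distance between cap and spindle below 0.08 m and angle between cap's own z axis and vertical below 0.3 rad and linear speed of cap below 0.03 m/s and contact force between cap and machine below 0.1 N); the arm keeps its last pose, push and grip.
It fails at once if the onion is moved more than 3 cm (distance of onion from where it was at the start of the episode above 0.03 m).
It fails at once if the lemon is moved more than 3 cm (distance of lemon from where it was at the start of the episode above 0.03 m).
It fails at once if the food tub is moved more than 3 cm (distance of food_tub from where it was at the start of the episode above 0.03 m).
It also fails if it takes over 51 s, if anything falls off the work surface, if the arm or the gripper's body presses on something with over 40 N, if the wrist force passes 120 N, or if a joint passes its speed limit or range.

## Working session

There is one attempt and no reset: what is moved stays moved. The work goes in short steps, Python scripts to look and compute and a tool call to move; the robot and the scene stay as the last step left them, time stands still between calls to the robot, and variables do not carry over. Pictures are saved under pics/ and viewed, at most 10 in all, crops included, and the job is handed in when it is done.

Besides the shell and the picture viewer there is one more tool, called after "Call:" as name(argument=value, ...) on one line, values as JSON. move_arm: Moves the arm, as the interface text tells. Its arguments: {"type":"object","properties":{"increments":{"type":"string"}},"required":["increments"]}

```bash
mkdir -p pics
cat > h.py <<'E'
import numpy as np, cv2
from cell import state, read_camera, sign_off
def cam(n):
    c=read_camera(n); return c["color"],np.array(c["K"]),np.array(c["extrinsics"])
def proj(K,E,P):
    p=np.c_[np.atleast_2d(P),np.ones(len(np.atleast_2d(P)))]@E.T
    q=np.c_[p[:,0],-p[:,1],-p[:,2]]@K.T
    return q[:,:2]/q[:,2:3]
def ray(K,E,uv,z):
    d=np.linalg.inv(K)@np.array([uv[0],uv[1],1.]); d=np.array([d[0],-d[1],-d[2]])
    R=E[:3,:3]; o=-R.T@E[:3,3]; w=R.T@d
    return o+w*(z-o[2])/w[2]
E
python3 - <<'E'
from h import *
for n in("top","scene"):
    c,K,X=cam(n); cv2.imwrite(f"pics/{n}0.png",c[:,:,::-1]); np.savez(n+"0.npz",c=c,K=K,X=X); print(n,K,X)
print(state())
E
```

```text
top [[380.97266463   0.         276.3327365 ]
 [  0.         380.97266463 211.95848103]
 [  0.           0.           1.        ]] [[-0.01835283 -0.99915328 -0.03682248  0.0122297 ]
 [ 0.99708019 -0.02102024  0.07341151 -0.53933327]
 [-0.07412337 -0.03536766  0.99662172 -0.9149569 ]
 [ 0.          0.          0.          1.        ]]
scene [[396.68479767   0.         274.12460525]
 [  0.         396.68479767 207.63325397]
 [  0.           0.           1.        ]] [[ 0.6319416  -0.77500654 -0.0038302  -0.35793684]
 [ 0.43490276  0.35052114  0.82945435 -0.34867149]
 [-0.64148998 -0.52583247  0.55856138 -0.7360466 ]
 [ 0.          0.          0.          1.        ]]
{'t': 0.1, 'joints': array([ 1.37359309e+00,  3.85503254e-01,  6.75786109e-03, -4.32430442e-04,
       -1.19402411e+00, -2.58593764e-01]), 'dq': array([-0.00010594, -0.00063773,  0.00447269,  0.00167712,  0.00260987,
        0.00019322]), 'effort': array([-7.77425121e-04, -3.93319309e+01,  1.88929206e+01,  4.19804737e+00,
       -2.58591775e-03,  5.41977172e-06]), 'eef_pos': array([0.27488847, 0.56077032, 0.25531526]), 'ee_rot': array([ 9.92292534e-04,  9.74124825e-01, -2.26008431e-01, -1.70597126e-04]), 'force': array([-0.54845419, -0.04636649, -0.26446346]), 'ft_torque': array([-0.01214544,  0.01898802,  0.02732663]), 'gripper_force': 0.0, 'grip_width': 0.08521318127493946}
```

View pics/top0.png

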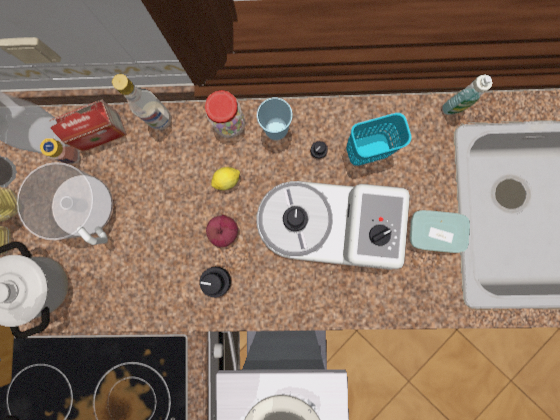

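View pics/scene0.png

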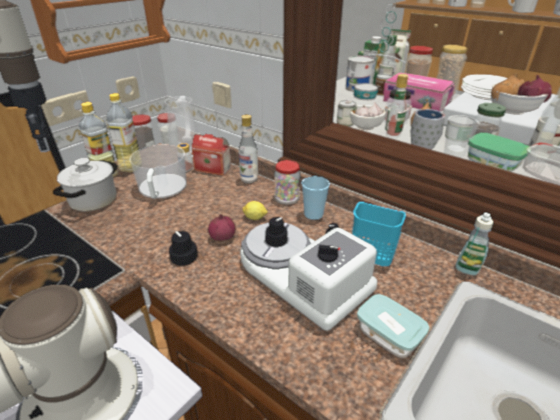

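Run:
```python
from h import *
d=np.load("top0.npz");c=d["c"][170:280,250:415,::-1];a=cv2.resize(c,None,fx=4.8,fy=4.8,interpolation=cv2.INTER_CUBIC)
cv2.imwrite("pics/tz.png",a)
```

```text
(no output)
```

View pics/tz.png

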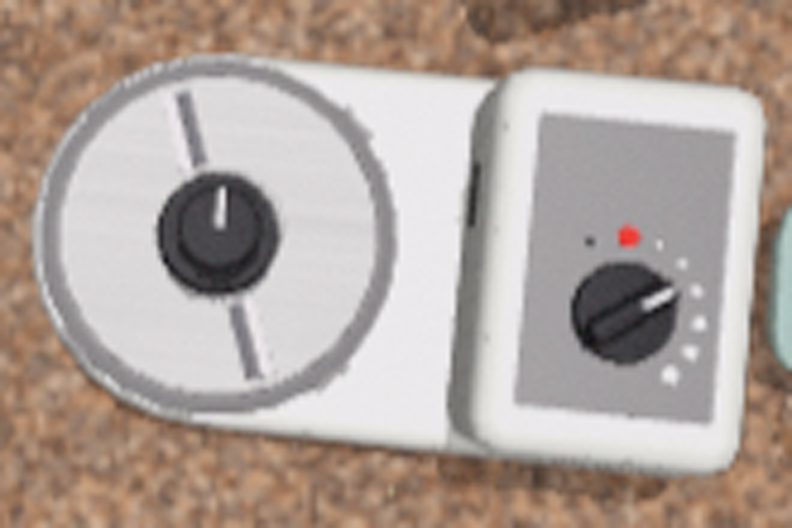

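Run:
```python
from h import *
d=np.load("top0.npz");K,X=d["K"],d["X"]
r=lambda u,v,z:ray(K,X,(250+(u+.5)/4.8-.5,170+(v+.5)/4.8-.5),z)[:2]
disc=r(219,234,.066);cap=r(221,228,.126);dial=r(624,313,.142);red=r(628,237,.137)
l0,l1=r(219,228,.126),r(224,187,.126)
p0,p1=r(592,337,.162),r(675,291,.162)
print("disc",disc,"cap",cap,"dial",dial,"red",red)
ang=lambda v:np.degrees(np.arctan2(v[1],v[0]))
print("dial bar",p0,p1,(p0+p1)/2,np.linalg.norm(p1-p0),ang(p1-p0), "line",ang(l1-l0),"red dir",ang(red-dial))
v=cap-dial;print("dist should be",np.hypot(20,180),np.linalg.norm(v)*1e3,np.linalg.norm(disc-dial)*1e3)
th=ang(v)-ang(np.array([20,180.]));print("machine yaw",th)
print([ (n,r2.round(3)) for n,r2 in dict(onion=ray(K,X,(222,231),.042),lemon=ray(K,X,(225,179),.028),tub=ray(K,X,(440,232),.051)).items()])
from scipy.spatial.transform import Rotation as R
s=state();q=s["ee_rot"];M=R.from_quat(np.r_[q[1:],q[0]]).as_matrix();print("tool y dir",ang(M[:2,1]),M.round(2))
```

```text
disc [ 0.52021039 -0.04374054] cap [ 0.51951699 -0.04387228] dial [ 0.47764144 -0.2191051 ] red [ 0.51117709 -0.22329278]
dial bar [ 0.46748434 -0.20054228] [ 0.48642674 -0.23641184] [ 0.47695554 -0.21847706] 0.04056402155406276 -62.16186657361147 line -8.192952767743197 red dir -7.117825185228491
dist should be 181.10770276274835 180.16686880806913 180.45731256427106
machine yaw -7.099777612532165
[('onion', array([0.495, 0.132, 0.042])), ('lemon', array([0.623, 0.126, 0.028])), ('tub', array([ 0.482, -0.38 ,  0.051]))]
tool y dir -116.12438938960693 [[ 0.9  -0.44 -0.  ]
 [-0.44 -0.9  -0.  ]
 [ 0.    0.   -1.  ]]
```

The top view shows the dial pointer about 55° clockwise of the red mark. The dial axis is at about (0.477, -0.219), the cap at (0.520, -0.044) and machine yaw is about -7.1°. The measured dial-to-cap distance is 180.2 mm, against 181.1 mm from the given sizes. I'll go to the dial first.

Call:
move_arm(increments="8.5 0.6 -2 1 0; 8.5 1.2 -4.5 0.5 -2.5; 8.5 1.2 -4.5 0 -2.5; 8.5 1.2 -4.5 0 -2.5; 8.5 1.2 -4.5 0 -2.5; 8.5 1.2 -4.5 0 -2.5; 8.5 1.2 -4.5 0 -2.5; 8.5 1.2 -4.5 0 -2.5")

```text
t: 0.9
eef_pos: [0.3649, 0.2242, 0.2711]
ee_rot: [0.0, 0.928, -0.372, -0.0]
force: [0.8, 0.9, 0.4]
grip_width: 0.0849
gripper_force: 0.0
```

Call:
move_arm(increments="5 1.2 -4.5 0 -2.5; 5 1.2 -4.5 0 -2.5; 5 1.2 -4.5 0 -2.5; 5 1.2 -4.5 0 -2.5; 5 1.2 -4.5 0 -2.5; 5 1.2 -4.5 0 -2.5; 5 1.2 -4.5 -1 -2.5; 5 1.2 -4.5 -2 -1")

```text
t: 1.7
eef_pos: [0.4619, -0.1353, 0.2425]
ee_rot: [-0.001, 0.856, -0.516, 0.002]
force: [1.7, 0.4, 0.0]
grip_width: 0.0499
gripper_force: 0.0
```

Call:
move_arm(increments="5 0.7 -4.2 0 0; 5 0.8 -4.1 -1 0; 5 0 0 -2 0; 5 0 0 -1.8 0; 5 0 0 0 0")

```text
t: 2.2
eef_pos: [0.4738, -0.2163, 0.1906]
ee_rot: [0.001, 0.856, -0.517, -0.003]
force: [0.1, 0.1, -0.2]
grip_width: 0.0502
gripper_force: 0.0
```

Run:
```python
from h import *
print(state()["eef_pos"],state()["force"])
a=cam("top");b=cam("scene")
A=cv2.resize(a[0][180:280,320:430,::-1],(440,400));P=proj(b[1],b[2],[[.477,-.219,.16]])[0].astype(int);print(P)
B=cv2.resize(b[0][P[1]-60:P[1]+40,P[0]-45:P[0]+45,::-1],(360,400))
cv2.imwrite("pics/d1.png",np.hstack([A,B]))
```

```text
[ 0.47384114 -0.21625393  0.19059436] [ 0.06374487  0.0795659  -0.21497909]
[327 248]
```

View pics/d1.png

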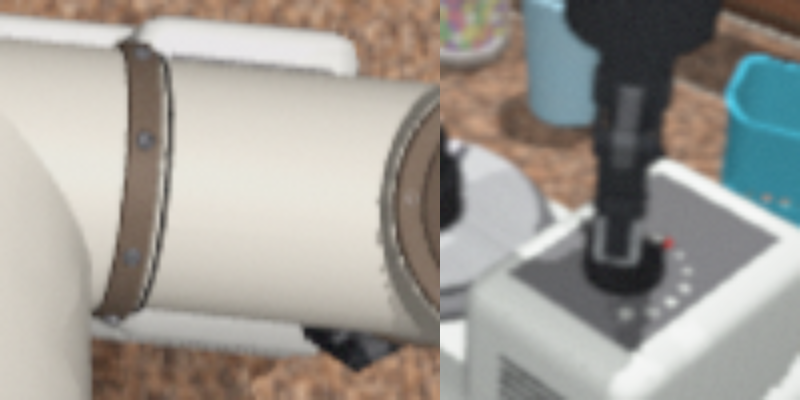

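The fingers stand over the dial and are lined up across the bar (seen along it, right crop around (620,250)). I'll correct by a few mm, go down and close.

Call:
move_arm(increments="5 0.3 -0.2 -0.6 0; 5 0 0 -1 0; 5 0 0 0 0")

```text
t: 2.6
eef_pos: [0.4782, -0.2177, 0.1764]
ee_rot: [0.0, 0.857, -0.516, -0.001]
force: [0.7, 0.0, -0.9]
grip_width: 0.0502
gripper_force: 0.0
```

Call:
move_arm(increments="0.5 0 0 0 0; 0.5 0 0 0 0; 0.5 0 0 0 0; 0.5 0 0 0 0")

```text
t: 3.0
eef_pos: [0.4787, -0.2183, 0.1782]
ee_rot: [0.0, 0.857, -0.516, 0.0]
force: [-2.6, 0.1, 3.0]
grip_width: 0.0088
gripper_force: 61.1
```

Call:
move_arm(increments="0.5 0 0 0 7; 0.5 0 0 0 8; 0.5 0 0 0 8; 0.5 0 0 0 8; 0.5 0 0 0 8; 0.5 0 0 0 8; 0.5 0 0 0 8; 0.5 0 0 0 0")

```text
t: 3.8
eef_pos: [0.4789, -0.2182, 0.1781]
ee_rot: [0.0, 0.998, -0.062, 0.0]
force: [-2.1, 1.1, 3.9]
grip_width: 0.0093
gripper_force: 61.3
```

Call:
move_arm(increments="4 0 0 0 0; 4 0 0 0 0; 4 0 0 2 0; 7 0 0 3 0; 7 1 4.3 0 0; 7 1 4.3 0 0; 7 1 4.3 0 0; 7 1.1 4.4 0 0")

```text
t: 4.6
eef_pos: [0.5202, -0.0437, 0.2277]
ee_rot: [-0.0, 0.998, -0.063, 0.0]
force: [0.7, 0.6, 0.5]
grip_width: 0.0699
gripper_force: 0.0
```

Run:
```python
from h import *
print(state()["eef_pos"],state()["joints"])
a=cam("top");b=cam("scene")
A=cv2.resize(a[0][180:280,320:430,::-1],(440,400));P=proj(b[1],b[2],[[.477,-.219,.16]])[0].astype(int)
B=cv2.resize(b[0][P[1]-60:P[1]+40,P[0]-80:P[0]+10,::-1],(360,400))
cv2.imwrite("pics/d2.png",np.hstack([A,B]))
```

```text
[ 0.52015035 -0.04365795  0.22767239] [ 2.27395326e-01  2.33601495e-01 -2.86941481e-01 -1.22691456e-05
 -1.04943956e+00  1.21708645e+00]
```

View pics/d2.png

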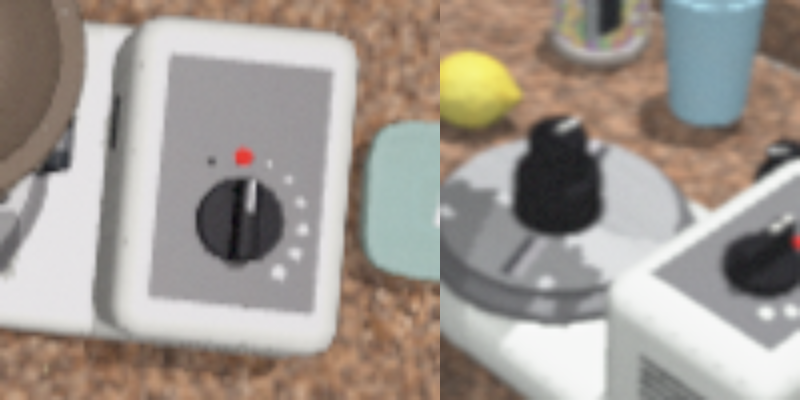

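Run:
```python
from h import *
c,K,X=cam("top")
a=c[195:260,350:405,::-1]
cv2.imwrite("pics/d3.png",cv2.resize(a,None,fx=9,fy=9,interpolation=cv2.INTER_CUBIC))
g=c.astype(float).mean(2)
m=c.max(2)<75
z=np.zeros_like(m);z[220:248,364:396]=1
ys,xs=np.where(m&z);print("dark centroid",xs.mean(),ys.mean(),len(xs))
```

```text
dark centroid 378.95341614906835 235.24534161490683 322
```

View pics/d3.png

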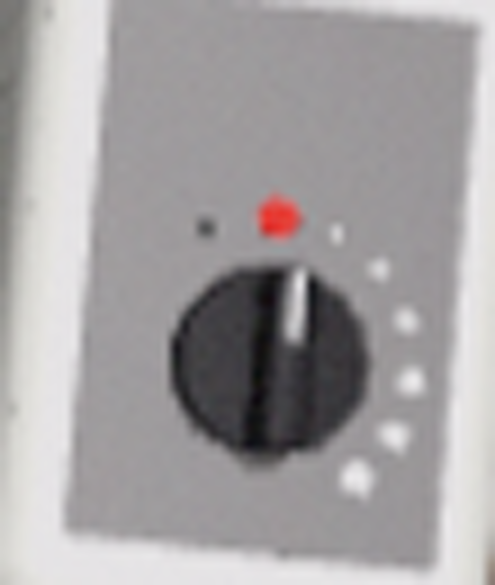

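Run:
```python
from h import *
d=np.load("top0.npz");K,X=d["K"],d["X"]
r=lambda u,v,z:ray(K,X,(350+(u+.5)/9-.5,195+(v+.5)/9-.5),z)[:2]
ang=lambda v:np.degrees(np.arctan2(v[1],v[0]))
f=lambda a,b,z:print(ang(r(*b,z)-r(*a,z)).round(1), (np.linalg.norm(r(*b,z)-r(*a,z))*1e3).round(1))
f((68,520),(112,0),.137); f((437,560),(478,20),.137); f((110,3),(480,27),.137);f((67,535),(435,570),.137)
f((292,340),(302,272),.162); f((283,440),(300,270),.162)
print(r(291,355,.162),r(269,362,.142),r(280,218,.137), ang(r(280,218,.137)-r(269,362,.142)))
```

```text
-6.8 123.4
-6.7 127.5
-95.1 86.9
-96.4 85.6
-10.5 15.7
-7.9 38.9
[ 0.47903165 -0.2191765 ] [ 0.47772057 -0.21877516] [ 0.51159494 -0.22379081] -8.42237986783439
```

The bar points at -8° ± 2° and the machine at -7° ± 1°, so the dial is at the off mark. I'll go down on the cap next.

Call:
move_arm(increments="7 0 0 -4 0; 7 0 0 -3 0; 7 0 0 -2 0; 7 0 0 -1.2 0; 7 0 0 0 0")

```text
t: 5.25
eef_pos: [0.5189, -0.0461, 0.124]
ee_rot: [0.0, 0.998, -0.063, -0.002]
force: [-0.4, -0.2, 0.5]
grip_width: 0.0698
gripper_force: 0.0
```

Call:
move_arm(increments="3 0 0 0 0; 3 0 0 0 0; 3 0 0 0 0; 3 0 0 0 0")

```text
t: 5.65
eef_pos: [0.5217, -0.0436, 0.1278]
ee_rot: [-0.002, 0.998, -0.062, 0.003]
force: [-1.4, 6.7, 3.5]
grip_width: 0.036
gripper_force: 59.7
```

```bash
python3 -c "
from h import *
s=state();print(s['ft_torque'],s['force'],s['grip_width'])"
```

```text
[ 2.06182516  0.34543295 -0.03427234] [-1.40623534  6.68464223  3.51677233] 0.03600867033994594
```

Call:
move_arm(increments="3 0 0 0 3; 3 0 0 0 3; 3 0 0 0 2; 3 0 0 0 0")

```text
t: 6.05
eef_pos: [0.5217, -0.0435, 0.1277]
ee_rot: [-0.001, 1.0, 0.008, 0.003]
force: [0.5, 7.5, 3.9]
grip_width: 0.0359
gripper_force: 59.7
```

```bash
python3 -c "
from h import *
s=state();print(s['ft_torque'],s['force'],s['grip_width'],s['ee_rot'])"
```

```text
[2.13773993 0.2597603  0.01727847] [0.52088559 7.52254869 3.94457125] 0.035899528750668486 [-0.00139794  0.99996178  0.00810191  0.00297485]
```

Call:
move_arm(increments="3 0 0 0.05 6; 3 0 0 0.05 6; 3 0 0 0.05 6; 3 0 0 0 0")

```text
t: 6.45
eef_pos: [0.5216, -0.0432, 0.1288]
ee_rot: [-0.001, 0.986, 0.165, 0.003]
force: [-0.4, 7.4, 0.5]
grip_width: 0.0361
gripper_force: 60.0
```

Run:
```python
from h import *
s=state();print(s['ft_torque'],s['force'],s['eef_pos'],s['ee_rot'])
b=cam("scene");P=proj(b[1],b[2],[[.52,-.044,.12]])[0].astype(int)
B=b[0][P[1]-40:P[1]+35,P[0]-50:P[0]+50,::-1]
cv2.imwrite("pics/c1.png",cv2.resize(B,None,fx=7,fy=7,interpolation=cv2.INTER_CUBIC))
```

```text
[2.36593459 0.15115411 0.00816948] [-0.37036701  7.42630061  0.49814487] [ 0.52159239 -0.04322404  0.12876918] [-0.00117937  0.98629906  0.16493419  0.00307878]
```

View pics/c1.png

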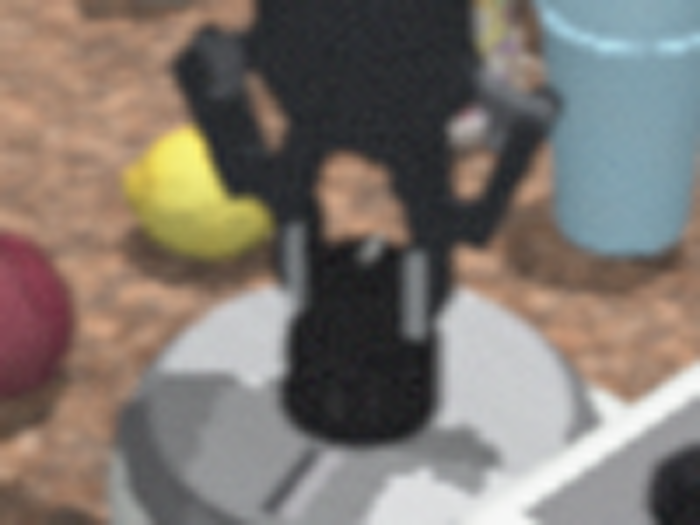

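Turned 26° counter-clockwise with almost no torque, and the white line on the cap has turned with the fingers. So it is a right-hand thread, and I'll carry on to 66°.

Call:
move_arm(increments="3 0 0 0.05 6; 3 0 0 0.05 6; 3 0 0 0 0; 3 0 0 0.04 6; 3 0 0 0.04 6; 3 0 0 0.04 6; 3 0 0 0.04 6; 3 0 0 0.03 4")

```text
t: 7.3
eef_pos: [0.5213, -0.0431, 0.1311]
ee_rot: [-0.0, 0.87, 0.493, 0.003]
force: [0.9, 7.9, -1.3]
grip_width: 0.036
gripper_force: 60.0
```

```bash
python3 -c "
from h import *
s=state();print(s['ft_torque'],s['force'],s['eef_pos'],s['ee_rot'],s['joints'][5]);print(np.degrees(2*np.arctan2(s['ee_rot'][2],s['ee_rot'][1]))+7.1)"
```

```text
[ 2.52316554 -0.11579612 -0.1236993 ] [ 0.86476132  7.88815127 -1.29193674] [ 0.52130632 -0.04312869  0.13108079] [-3.85857742e-04  8.70188897e-01  4.92708111e-01  3.13879699e-03] 2.3770631079400446
66.13779207623833
```

Turned 66°. I'll lift straight, slowly at first.

Call:
move_arm(increments="3 0 0 0 0; 3 0 0 0.3 0; 3 0 0 0.5 0; 3 0 0 0.7 0; 3 0 0 0.8 0; 3 0 0 1 0")

```text
t: 7.9
eef_pos: [0.5196, -0.0455, 0.1639]
ee_rot: [0.0, 0.871, 0.491, -0.0]
force: [-1.0, -1.0, -1.5]
grip_width: 0.0358
gripper_force: 60.9
```

Call:
move_arm(increments="3 0 0 2 0; 3 0 0 2 0; 3 0 0 2 0; 3 0 0 1 0; 3 0 0 0 0; 3 0 0 0 0; 3 0 0 0 0; 3 0 0 0 0")

```text
t: 8.7
eef_pos: [0.5194, -0.0453, 0.2319]
ee_rot: [-0.0, 0.871, 0.491, -0.001]
force: [0.2, 0.3, -1.8]
grip_width: 0.0362
gripper_force: 60.8
```

Run:
```python
from h import *
s=state();print(s['force'],s['eef_pos'],s['grip_width'],s['gripper_force'])
b=cam("scene");P=proj(b[1],b[2],[[.52,-.044,.12]])[0].astype(int);print(P)
B=b[0][P[1]-80:P[1]+50,P[0]-70:P[0]+100,::-1]
cv2.imwrite("pics/c2.png",cv2.resize(B,None,fx=4,fy=4,interpolation=cv2.INTER_CUBIC))
```

```text
[ 0.18373478  0.31188377 -1.75528596] [ 0.51944576 -0.04528187  0.23194423] 0.03620602469217278 60.8447936642915
[275 223]
```

View pics/c2.png

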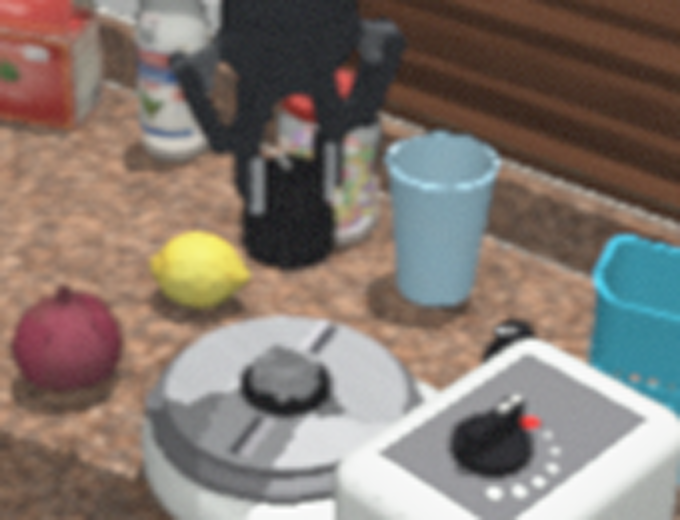

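The picture shows the cap held upright at (290,200), about 100 mm above the bare spindle at (288,375). The dial pointer is at the red mark.

```bash
python3 -c "
from cell import sign_off
print(sign_off())"
```

```text
the job is handed in; nothing more can be done
None
```

The job is handed in, with no verdict returned: the dial is at the red off mark, and the cap came loose counter-clockwise (right-hand thread) and is held upright about 10 cm above the spindle; the onion, lemon and food tub were not touched.

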